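# Close the roll box: fold the lid and tuck its tab

### The job

With the fingertips or the outside of the fingers, gently fold the red lid down flat over the box of bread rolls, then push it towards the dark steel lip so that its yellow tab goes fully home beneath that lip, and move clear so that the lid stays shut by itself. Do not grip the lid, press hard or bend it back the other way, and leave the jar, the cup, the spare roll and the rolls in the box where they are, neither lifted nor pushed about.

Things in the scene. Friction and masses are not known exactly. Their poses are not given: they have to be found in the camera images.
- box: White open roll box, fixed to the bench, 188 x 160 mm, side walls 60 mm high. Origin on the bench; its x axis runs level from the lid's hinge towards the lip, y across the box, z up. In this frame: outer end walls at x = -90 mm (hinge end) and +98 mm (lip end), sides at y = +-80 mm; hinge line at x = -85 mm (tab not pushed in), z = 62 mm; lip from x = 78 to 98 mm, y = +-42 mm, underside at z = 67 mm, top at z = 71 mm. Four rolls 42 mm high stand in it, well below the lid.
- lid (a joint): Angle of the red lid: 0 = flat on the box, grows as it opens; about 0.8 to 1.2 at the start, so it stands up leaning towards the lip; hard stops at 0 and 1.6. A light hinge spring (about 0.2 N m when flat; about 1 N at the tab is enough to fold it) lifts it again to about 0.7 when it is let go, unless the tab is under the lip. More than 1.4 counts as bent back.
- lid_slide (a joint): How far the lid, with its hinge pin in slotted bearings, is pushed along the box's +x towards the lip: 0 at the start, 0.018 m = fully home (hard stop). Friction of about 4 N holds it where it is left. At 0 the tab's edge passes 5 mm clear of the lip when the lid is folded; if pushed in more than that before the lid is flat, the tab lands on top of the lip and the lid must be pushed back first.
- hinge_mid (a point): Middle of the lid's hinge line. Its axes are the lid's: x from the hinge along the lid to the tab, y across, z out of the lid's outer face (up when closed). The lid is 4 mm thick (its outer face lies at z = +2 mm): red panel 140 mm wide from x = 4 to 140 mm, then the yellow tab, 60 mm wide, to x = 158 mm.
- rib (a point): Middle of the hinge-side face of the white thumb rib on the lid's outer face, half-way up the rib; same axes as the lid. The rib stands 10 mm above the lid's face, is 6 mm thick along the lid (122 to 128 mm from the hinge) and 90 mm wide. Pushing on this face towards the tab slides the lid.
- tab_edge (a point): Middle of the yellow tab's free edge, 158 mm from the hinge; same axes as the lid. When fully home it is 13 mm under the lip.
- lip (a point): Middle of the lower edge of the dark steel lip, on its side facing the hinge; axes of the box. Lid underside at the rim is 7 mm lower, so the flat tab has 3 mm of clearance beneath the lip.
- jar: Amber jar with steel cap, 60 mm across, 95 mm high, loose on the bench beside the box; origin under its centre. Leave alone.
- cup: Steel cup, 64 mm across the rim, 75 mm high, loose on the bench beside the box; origin under its centre. Leave alone.
- spare_roll: Loose bread roll on the bench beside the box, 68 mm across, 45 mm high; origin under its centre. Leave alone.
- roll0: One of the four loose bread rolls in the box, 64 mm across, 42 mm high; origin under its centre, on the box floor. Leave alone.
- roll1: One of the four loose bread rolls in the box, 64 mm across, 42 mm high; origin under its centre, on the box floor. Leave alone.
- roll2: One of the four loose bread rolls in the box, 64 mm across, 42 mm high; origin under its centre, on the box floor. Leave alone.
- roll3: One of the four loose bread rolls in the box, 64 mm across, 42 mm high; origin under its centre, on the box floor. Leave alone.

How it is judged:
By the outcome, as a careful person would: the job done as asked, in the order asked, and still so for the second after the job is handed in, with the robot touching nothing.
It also fails if it takes over 35 s, if anything falls off the work surface, if the arm or the gripper's body presses on something with over 40 N, if the wrist force passes 120 N, or if a joint passes its speed limit or range.

### The arm

A 7-joint arm with a two-finger parallel gripper is mounted at the origin on the work surface. World frame = base frame: x ahead of the robot, y to its left, z up, the work surface at z = 0. Lengths are in m, angles in rad, forces in N, time in s.
With the tool pointing down it reaches from about 0.4 to 0.925 m from the base axis. Payload 4.1 kg.
Tool frame: the origin (TCP) lies on the centre line of the jaws, within the pads' length; the fingertips stand 17 mm ahead of it and the grasp point (between the pads) lies 2 mm behind it; z points along the fingers, y is the direction in which the jaws open and shut (so a half turn about z gives the same grasp; the last joint's range is limited). The gripper opens to 85 mm and grips with 20 to 120 N. Pads are 22 mm wide; open, the fingers measure 114 mm over their backs; the gripper's body (76 mm by 85 mm) begins 54 mm behind the grasp point. The pads swing forward as they close: fully open they stand 13 mm farther back than shut.
Start: joints at [-1.223, 0.398, 0.045, 1.537, -0.019, 1.207, -0.051], TCP at [0.281, 0.586, 0.218] pointing down, gripper open.
Joint ranges: [-2.82, 2.82], [-0.49, 2.23], [-1.37, 1.46], [0, 2.46], [-1.36, 4.5], [0.23, 2], [-2.94, 2.94]. Speed limits (rad/s): [2.57, 2.57, 3.14, 3.14, 3.14, 3.14, 3.14].

### API

Orientations are given as a 3x3 rotation matrix whose columns are the frame's x, y, z axes.
In Python, from cell import monitor, eyes, manip, models gives the robot as it stands. The module is installed in compiled form; this text tells all that it offers.
- The arm moves only by the tool arm_command, never from a script. Its argument "deltas" is a list that holds one entry, the list of rows, each a list of 5 numbers: the shift along the tool's x, y, z in m, then the turn about the tool's z in rad, then the closure, from 0 (fully open) to 1 (shut). In form: [[[tx, ty, tz, roll, grip], ...]]. A call has 1 to 20 rows; each row shifts and turns the commanded pose from where the row before left it, along the tool's axes as they then stand; what a row does not reach is not made up. A row lasts 1/12 s, in which the tool goes at most 41.7 mm and 7.16 degrees, less where a joint would pass 70% of its speed; a pose out of reach is approached as far as the arm can. A call with a gripper value outside its range is refused whole. The fingers move at their own pace and stop on an object; the grip force is fixed at half the most. Time passes only in rows, so rows that do not move let the fingers close. It gives the time, the measured TCP pose, the force and the opening at its end, in the units of the state.
- monitor.get_obs(): the state, without advancing time (a new reading comes with each control period).
- eyes.capture(name): name is "side" or "top" or "wrist"; returns the picture (480x640x3 uint8, red, green, blue); there is no depth.
- eyes.camera_model(name): a dict with "fx", "fy", "cx", "cy" (pixels), "pose" (4x4, takes a point from camera to world coordinates). Camera axes: x right, y down, z forward; pixel columns grow to the right and rows downward; lengths in m; the calibration is good to about 2 mm. A picture is of the moment at which its call begins: read the wrist's pose just before it. camera_model takes no time and is no camera call; for the wrist camera it gives the pose at the moment of the call.
- manip.finish_job(): hands the job in, once; it reports no verdict.
Trained networks look in the newest picture that a camera, given by its name, has taken for a name from the list of things; names that differ only in an ending like _2 or _b are one class to them, and where a whole thing is asked for, a point or a joint stands for the part that bears it (a point fixed in the world has none). Each returns a list of dicts, best first, with "confidence" (0 to 1); they miss things now and then, are a little off and sometimes report something else, mostly with a low value. They report only what shows in the picture. A call takes as long as a camera call.
- models.recognise(camera, query): "point" ([column, row] in pixels, amid what is visible of it).
The state is a dict: "clock": time; "joint_pos": joint angles; "qd": joint speeds; "tau": joint torques, N m; "ee_pos": TCP position; "ee_rot": TCP orientation; "wrist_force": force on the tool from outside, world axes, zero at the start; "torque": the same for the moment, N m; "finger_gap": finger opening in m.
Only numpy, scipy, OpenCV 4.12 (cv2) and the standard library are available. Lean on these libraries where they do the work, as an engineer would, in place of code of your own. Each camera call takes 0.05 s, during which the arm holds its last target. There are 200 camera calls.

## Working session

There is one attempt and no reset: what is moved stays moved. The work goes in short steps, Python scripts to look and compute and a tool call to move; the robot and the scene stay as the last step left them, time stands still between calls to the robot, and variables do not carry over. Pictures are saved under pics/ and viewed, about 8 in all and at most 12, crops included, and the job is handed in when it is done.

Besides the shell and the picture viewer there is one more tool, called after "Request:" as a command line: name --argument value ..., lists and objects as JSON in quotes. arm_command: Moves the arm, as the interface text tells. Its arguments: {"type":"object","properties":{"deltas":{"type":"array","items":{"type":"array","items":{"type":"array","items":{"type":"number"}}}}},"required":["deltas"]}

```bash
mkdir -p pics; cat > h.py <<'E'
import numpy as np, cv2
from cell import monitor, eyes, manip, models
def snap(cam, fn):
    m=eyes.camera_model(cam); im=eyes.capture(cam); cv2.imwrite('pics/'+fn, im[:,:,::-1]); return im,m
def proj(m,P):
    T=np.linalg.inv(m['pose']); p=(T[:3,:3]@np.atleast_2d(P).T).T+T[:3,3]
    return np.c_[m['fx']*p[:,0]/p[:,2]+m['cx'], m['fy']*p[:,1]/p[:,2]+m['cy']]
def ray(m,uv):
    d=m['pose'][:3,:3]@np.array([(uv[0]-m['cx'])/m['fx'],(uv[1]-m['cy'])/m['fy'],1]); return m['pose'][:3,3],d
def atz(m,uv,z):
    o,d=ray(m,uv); return o+d*(z-o[2])/d[2]
def tri(ms,uvs):
    A=np.zeros((3,3));b=np.zeros(3)
    for m,uv in zip(ms,uvs):
        o,d=ray(m,uv); d=d/np.linalg.norm(d); Q=np.eye(3)-np.outer(d,d); A+=Q;b+=Q@o
    return np.linalg.solve(A,b)
E
cat > a.py <<'E'
from h import *
np.set_printoptions(precision=4,suppress=True)
o=monitor.get_obs(); print(o['clock'],o['ee_pos'],o['ee_rot'],o['wrist_force'],o['finger_gap'])
M={}
ims=[]
for c in ['side','top']:
    im,M[c]=snap(c,c+'0.png'); ims.append(im)
    print(c,M[c]['pose'][:3,3],M[c]['pose'][:3,2],M[c]['fx'])
for q in ['box','lid','hinge_mid','rib','tab_edge','lip','jar','cup','spare_roll']:
    r={c:models.recognise(c,q)[:1] for c in M}
    print(q,{c:(np.round(v[0]['point']),round(v[0]['confidence'],2)) for c,v in r.items() if v}, end=' ')
    if all(r.values()): print(tri(M.values(),[v[0]['point'] for v in r.values()]))
    else: print()
E
python3 a.py
```

```text
0.0 [0.2806 0.5856 0.2164] [[-0.9019  0.432  -0.0007]
 [ 0.432   0.9019 -0.0019]
 [-0.0002 -0.002  -1.    ]] [0.3068 0.5056 0.0129] 0.08555425983123108
side [ 0.5092 -0.4937  0.719 ] [ 0.1028  0.6385 -0.7627] 497.28629396264887
top [0.4718 0.0508 1.0182] [ 0.125  -0.0116 -0.9921] 497.1235495910233
box {'side': (array([310., 293.]), 0.78)} 
lid {'side': (array([304., 280.]), 0.62), 'top': (array([376., 258.]), 0.59)} [ 0.5514 -0.0608  0.114 ]
hinge_mid {'side': (array([300., 282.]), 0.72), 'top': (array([376., 257.]), 0.84)} [ 0.5491 -0.0624  0.1121]
rib {'side': (array([300., 281.]), 0.73), 'top': (array([376., 256.]), 0.7)} [ 0.5495 -0.0621  0.1148]
tab_edge {'side': (array([297., 278.]), 0.92), 'top': (array([376., 259.]), 0.64)} [ 0.5451 -0.0608  0.1214]
lip {'side': (array([313., 294.]), 0.74), 'top': (array([362., 249.]), 0.77)} [ 0.5709 -0.0434  0.0482]
jar {'side': (array([307., 202.]), 0.97), 'top': (array([255., 240.]), 0.72)} [0.591  0.1673 0.0468]
cup {'side': (array([422., 375.]), 0.88), 'top': (array([439., 177.]), 0.61)} [ 0.7128 -0.2023  0.0365]
spare_roll {'side': (array([258., 244.]), 0.96), 'top': (array([288., 289.]), 0.6)} [0.4923 0.1034 0.0165]
```

View pics/side0.png

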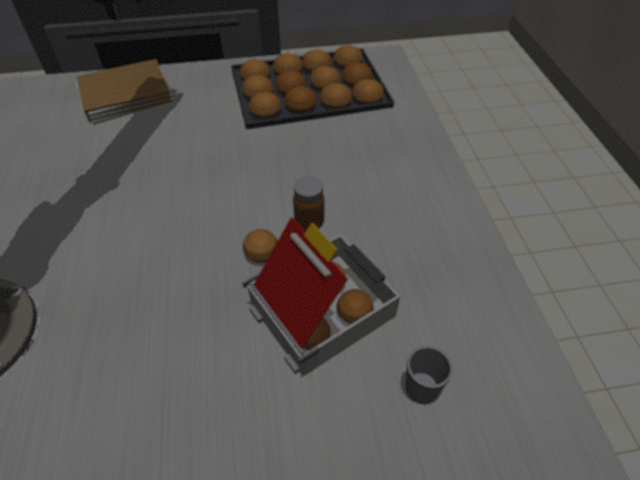

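View pics/top0.png

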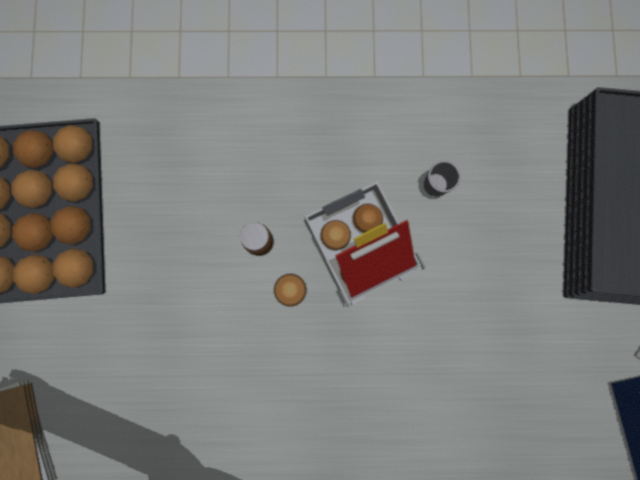

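The pictures show the lid standing open. In the side view the red panel is around (300,285) and the dark lip at (363,263). In the top view the lip is at (343,201) and the hinge end runs from about (346,304) to (420,265). The box yaw is about 0.43. Next I'll fit the box pose and lid angle to the red and yellow masks.

```bash
cat > fit.py <<'E'
from h import *
from scipy.optimize import minimize
def masks(im):
    h=cv2.cvtColor(im,cv2.COLOR_RGB2HSV); H,S,V=[h[:,:,i].astype(int) for i in range(3)]
    red=((H<6)|(H>174))&(S>190)&(V>60); yel=(H>20)&(H<34)&(S>150)&(V>90)
    k=np.zeros_like(red); k[140:400,220:470]=1
    return [(red&k).astype(np.float32),(yel&k).astype(np.float32)]
def box2w(p,P):
    c,s=np.cos(p[2]),np.sin(p[2]); P=np.atleast_2d(P)
    return np.c_[p[0]+c*P[:,0]-s*P[:,1],p[1]+s*P[:,0]+c*P[:,1],P[:,2]]
def lid2b(th,sl,P):
    P=np.atleast_2d(P).astype(float); c,s=np.cos(th),np.sin(th)
    return np.c_[-.085+sl+c*P[:,0]-s*P[:,2],P[:,1],.062+s*P[:,0]+c*P[:,2]]
def quad(x0,x1,y,z=.002): return np.array([[x0,-y,z],[x1,-y,z],[x1,y,z],[x0,y,z]])
def rend(m,P):
    a=np.zeros((480,640),np.uint8); uv=proj(m,P)
    cv2.fillConvexPoly(a,np.int32(np.round(uv*16)),255,cv2.LINE_AA,4); return a.astype(np.float32)/255
def rend_lid(m,p,th,sl):
    f=lambda q: rend(m,box2w(p,lid2b(th,sl,q)))
    red=f(quad(.004,.140,.07))
    rib=np.maximum.reduce([f(np.array([[x,-.045,.002],[x,-.045,.012],[x,.045,.012],[x,.045,.002]])) for x in(.122,.128)]+[f(quad(.122,.128,.045,.012))])
    yel=f(quad(.140,.158,.03))
    return [red*(1-rib),yel*(1-rib)]
def loss(v,obs,sl,fixed=None):
    p,th=(v[:3],v[3]) if fixed is None else (fixed,v[0])
    if fixed is not None: sl=v[1]
    return sum(np.abs(cv2.GaussianBlur(r-o,(0,0),1.5)).sum()/(o.sum()+50) for m,ob in obs for r,o in zip(rend_lid(m,p,th,sl),ob))
E
cat > b.py <<'E'
from fit import *
obs=[];I={}
for c in ['side','top']:
    m=eyes.camera_model(c); im=cv2.imread(f'pics/{c}0.png')[:,:,::-1].copy(); I[c]=(m,im); obs.append((m,masks(im)))
best=None
for yaw in(.35,.5):
  for th in(.8,1.0,1.2):
    r=minimize(loss,[.58,-.05,yaw,th],(obs,0),method='Nelder-Mead',options=dict(initial_simplex=np.array([.58,-.05,yaw,th])+np.vstack([np.zeros(4),np.diag([.03,.03,.1,.1])]),xatol=1e-4,fatol=1e-4,maxiter=300))
    if best is None or r.fun<best.fun: best=r
print(best.x,best.fun,[[k.sum() for k in o[1]] for o in obs]); np.save('p.npy',best.x)
v=best.x; out=[]
for c,(m,im) in I.items():
    d=im.copy(); s=3; u0=230 if c=='side' else 250; v0=190 if c=='side' else 165
    d=cv2.resize(d[v0:v0+190,u0:u0+130 if 0 else u0+133],None,fx=s,fy=s,interpolation=cv2.INTER_CUBIC) if 0 else cv2.resize(d[v0:v0+195,u0:u0+195],None,fx=2,fy=2,interpolation=cv2.INTER_CUBIC)
    def dr(P,col):
        uv=(proj(m,box2w(v,P))-[u0,v0])*2; cv2.polylines(d,[np.int32(np.round(uv))],True,col,1)
    dr(lid2b(v[3],0,quad(.004,.14,.07)),(0,255,255)); dr(lid2b(v[3],0,quad(.14,.158,.03)),(0,0,255))
    dr([[.078,-.042,.071],[.098,-.042,.071],[.098,.042,.071],[.078,.042,.071]],(0,255,0))
    dr([[-.09,-.08,.06],[.098,-.08,.06],[.098,.08,.06],[-.09,.08,.06]],(255,0,255)); out.append(d)
cv2.imwrite('pics/fit0.png',np.hstack(out)[:,:,::-1])
E
python3 b.py
```

```text
[ 0.58279755 -0.04606278  0.44586593  0.96128093] 0.9768789410591125 [[np.float32(4961.0), np.float32(489.0)], [np.float32(2300.0), np.float32(300.0)]]
```

View pics/fit0.png

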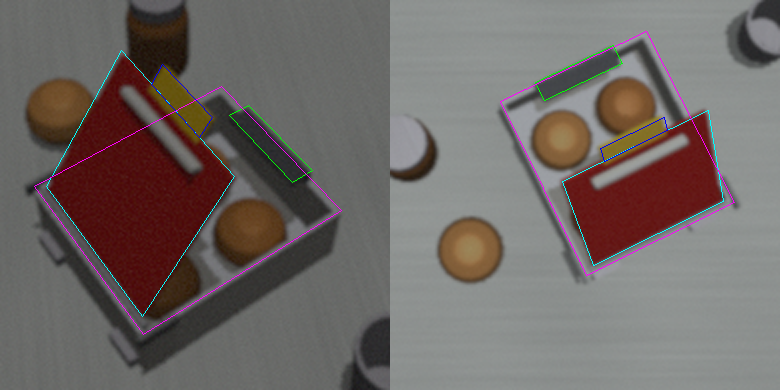

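The overlay matches the image to within about a pixel. The box is at (0.583, -0.046) with yaw 0.446 and the lid angle is 0.96. First move: turn so that tool x = box y and tool y = box x, lift, and shut the fingers.

Request:
arm_command --deltas '[[[0,0,-0.015,0.113,1],[0,0,-0.015,0.113,1],[0,0,-0.015,0.113,1],[0,0,-0.015,0.113,1],[0,0,-0.015,0.113,1],[0,0,-0.015,0.113,1],[0,0,0,0,1]]]'

```text
clock: 1.58
ee_pos: [0.2816, 0.5878, 0.3111]
ee_rot: [[-0.43, 0.903, 0.003], [0.903, 0.43, 0.006], [0.004, 0.005, -1.0]]
wrist_force: [1.2, -0.7, 1.1]
finger_gap: 0.0009
```

Request:
arm_command --deltas '[[[-0.037,-0.003,0,0,1],[-0.037,-0.003,0,0,1],[-0.037,-0.003,0,0,1],[-0.037,-0.003,0,0,1],[-0.037,-0.003,0,0,1],[-0.037,-0.003,0,0,1],[-0.037,-0.003,0,0,1],[-0.037,-0.003,0,0,1],[-0.037,-0.003,0,0,1],[-0.037,-0.003,0,0,1],[-0.037,-0.003,0,0,1],[-0.037,-0.003,0,0,1],[-0.037,-0.003,0,0,1],[-0.037,-0.003,0,0,1],[-0.037,-0.003,0,0,1],[-0.037,-0.003,0,0,1],[-0.037,-0.003,0,0,1],[-0.037,-0.003,0,0,1],[0,0,0,0,1],[0,0,0,0,1]]]'

```text
clock: 3.25
ee_pos: [0.5192, -0.0405, 0.3068]
ee_rot: [[-0.429, 0.903, -0.001], [0.903, 0.429, -0.001], [-0.0, -0.001, -1.0]]
wrist_force: [0.7, 0.9, -0.5]
finger_gap: -0.0001
```

```bash
cat > s.py <<'E'
from fit import *
import sys
np.set_printoptions(precision=4,suppress=True)
p=np.load('p.npy')
def state():
    o=monitor.get_obs(); c,s=np.cos(p[2]),np.sin(p[2]); R=np.array([[c,s,0],[-s,c,0],[0,0,1]])
    print('t',round(o['clock'],2),'box',R@(np.array(o['ee_pos'])-[p[0],p[1],0]),'F',R@np.array(o['wrist_force']),'gap',round(o['finger_gap'],4),'toolrot',R@np.array(o['ee_rot'])@np.diag([1,1,1]))
if __name__=='__main__': state()
E
python3 s.py
```

```text
t 3.25 box [-0.055   0.0325  0.3068] F [ 0.9695  0.496  -0.4704] gap -0.0001 toolrot [[ 0.0029  1.     -0.0012]
 [ 1.     -0.0029 -0.0005]
 [-0.0005 -0.0012 -1.    ]]
```

Request:
arm_command --deltas '[[[-0.011,0,0,0,1],[-0.011,0,0,0,1],[-0.0105,0,-0.0,0,1],[0,0,0.025,0,1],[0,0,0.025,0,1],[0,0,0.025,0,1],[0,0,0.025,0,1],[0,0,0.025,0,1],[0,0,0.005,0,1],[0,0,0,0,1],[0,0,0,0,1]]]'

```text
clock: 4.17
ee_pos: [0.5339, -0.0663, 0.1781]
ee_rot: [[-0.433, 0.901, 0.001], [0.901, 0.433, 0.0], [0.0, 0.001, -1.0]]
wrist_force: [0.1, 0.7, 0.3]
finger_gap: -0.0004
```

```bash
cat > l.py <<'E'
from s import *
n=sys.argv[1]; state(); out=[]; obs=[]
for c,u0,v0 in(('side',210,170),('top',280,150)):
    m=eyes.camera_model(c); im=eyes.capture(c); obs.append((m,masks(im)))
    d=cv2.resize(im[v0:v0+195,u0:u0+195],None,fx=2,fy=2,interpolation=cv2.INTER_CUBIC); out.append(d)
cv2.imwrite(f'pics/{n}.png',np.hstack(out)[:,:,::-1])
E
python3 l.py a1
```

```text
t 4.17 box [-0.0529  0.0028  0.1781] F [0.3588 0.552  0.3142] gap -0.0004 toolrot [[-0.0023  1.      0.0007]
 [ 1.      0.0023  0.0001]
 [ 0.0001  0.0007 -1.    ]]
```

View pics/a1.png

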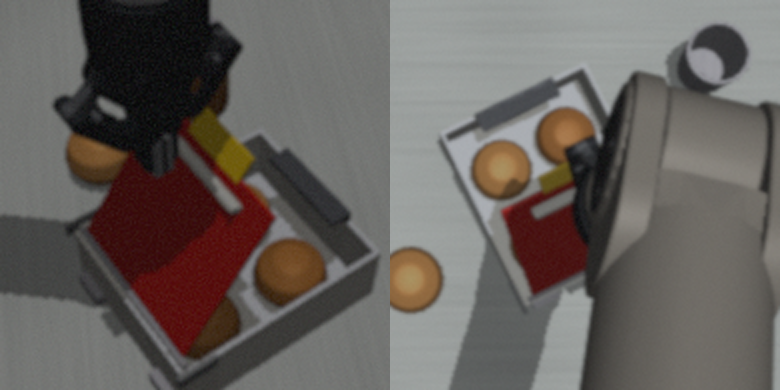

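The side view shows the closed fingertips at crop (160,170), above and behind the lid. The finger knuckles stick out to about (230,50), so I'll check their height against the tab before going down.

```bash
cat > k.py <<'E'
from s import *
m=eyes.camera_model('side')
f=lambda P:((proj(m,box2w(p,P))-[210,170])*2).round()
print('tip',f([[-.053+a,.003+b,.161] for a in(-.0145,.0145) for b in(-.011,.011)]))
for z in(.2,.22,.24,.26,.28): print(z,f([[-.053+a,.003,z] for a in(.03,.04,.05,.06)]).tolist())
print('tab',f(lid2b(.96,0,quad(.14,.158,.03))).tolist())
E
python3 k.py
```

```text
tip [[149. 211.]
 [132. 191.]
 [184. 192.]
 [167. 172.]]
0.2 [[192.0, 137.0], [204.0, 131.0], [216.0, 124.0], [228.0, 118.0]]
0.22 [[191.0, 118.0], [204.0, 111.0], [216.0, 105.0], [228.0, 99.0]]
0.24 [[191.0, 97.0], [203.0, 91.0], [216.0, 85.0], [228.0, 78.0]]
0.26 [[190.0, 76.0], [203.0, 70.0], [216.0, 63.0], [228.0, 57.0]]
0.28 [[189.0, 54.0], [202.0, 47.0], [215.0, 41.0], [228.0, 35.0]]
tab [[239.0, 177.0], [252.0, 157.0], [203.0, 104.0], [191.0, 124.0]]
```

The knuckles stay about 30 mm above the tab when the tips make contact, so the path is clear. Now I'll descend to contact and start the arc, which folds the lid to about 0.8.

Request:
arm_command --deltas '[[[-0.001,0,0.008,0,1],[-0.001,0,0.008,0,1],[-0.001,0,0.008,0,1],[0,0,0.008,0,1],[0,0.003,0.001,0,1],[0,0.003,0.001,0,1],[0,0.003,0.001,0,1],[0,0.003,0.001,0,1],[0,0,0,0,1]]]'

```text
clock: 5.02
ee_pos: [0.5466, -0.0642, 0.1416]
ee_rot: [[-0.432, 0.902, 0.001], [0.902, 0.432, 0.0], [-0.0, 0.001, -1.0]]
wrist_force: [-0.2, 0.5, 0.2]
finger_gap: 0.0003
```

```bash
cat >> l.py <<'E'
# lid angle: side red/yellow points (visible part)
m,ob=obs[0]
r=min((minimize(lambda v: np.abs(cv2.GaussianBlur(ob[1]-rend_lid(m,p,v[0],0)[1],(0,0),2)).sum(),[t],method='Nelder-Mead') for t in(.2,.5,.8)),key=lambda r:r.fun); print('theta from tab (slide 0)',r.x,r.fun,ob[1].sum())
E
python3 l.py a2
```

```text
t 5.02 box [-0.0405 -0.0007  0.1416] F [0.0161 0.5596 0.2151] gap 0.0003 toolrot [[-0.0011  1.      0.0008]
 [ 1.      0.0011 -0.0004]
 [-0.0004  0.0008 -1.    ]]
theta from tab (slide 0) [0.9625] 339.1365051269531 148.0
```

View pics/a2.png

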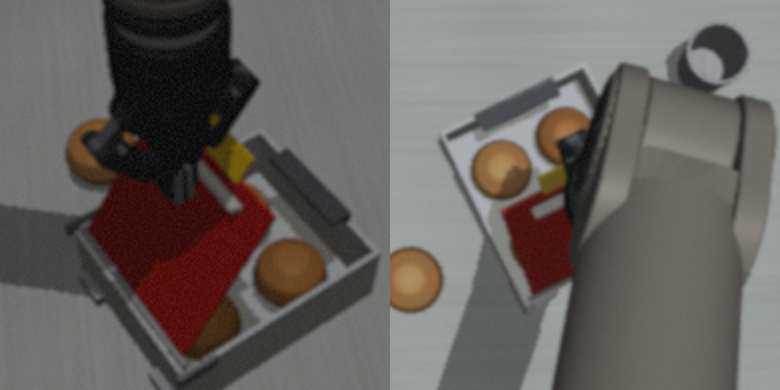

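The lid still reads 0.96 and there is no force, with the tips at crop (180,200). The outer finger link, near (215,140), gets close to the tab in this orientation. I'll lift and turn the hand 90° so the linkages lie across the box.

```bash
python3 -c "
from h import *
print(np.round(monitor.get_obs()['joint_pos'],3))"
```

```text
[-0.494  0.355  0.662  1.878 -0.258  0.994  0.726]
```

Request:
arm_command --deltas '[[[0,-0.005,-0.012,0,1],[0,-0.005,-0.012,0,1],[0,-0.003,-0.012,0,1],[0,0,-0.004,0,1],[0,0,0,0,1]]]'

```text
clock: 5.53
ee_pos: [0.535, -0.0707, 0.1838]
ee_rot: [[-0.431, 0.902, 0.004], [0.902, 0.431, 0.001], [-0.001, 0.004, -1.0]]
wrist_force: [0.8, 0.4, 0.3]
finger_gap: -0.0001
```

Request:
arm_command --deltas '[[[0,0,0,0.1208,1],[0,0,0,0.1208,1],[0,0,0,0.1208,1],[0,0,0,0.1208,1],[0,0,0,0.1208,1],[0,0,0,0.1208,1],[0,0,0,0.1208,1],[0,0,0,0.1208,1],[0,0,0,0.1208,1],[0,0,0,0.1208,1],[0,0,0,0.1208,1],[0,0,0,0.1208,1],[0,0,0,0.1208,1],[0,0,0,0,1]]]'

```text
clock: 6.7
ee_pos: [0.5338, -0.07, 0.1812]
ee_rot: [[0.903, 0.43, -0.001], [0.43, -0.903, -0.0], [-0.001, 0.0, -1.0]]
wrist_force: [-0.2, -0.5, -0.2]
finger_gap: -0.0002
```

```bash
python3 l.py a3;python3 -c "
from h import *
print(np.round(monitor.get_obs()['joint_pos'],3))"
```

```text
t 6.7 box [-0.0545 -0.0005  0.1812] F [-0.3861 -0.3901 -0.1871] gap -0.0002 toolrot [[ 1.     -0.0009 -0.0007]
 [-0.0009 -1.     -0.0002]
 [-0.0007  0.0002 -1.    ]]
theta from tab (slide 0) [0.9682] 258.7518005371094 260.0
[-0.766  0.392  1.038  1.866 -0.378  1.099 -0.705]
```

View pics/a3.png

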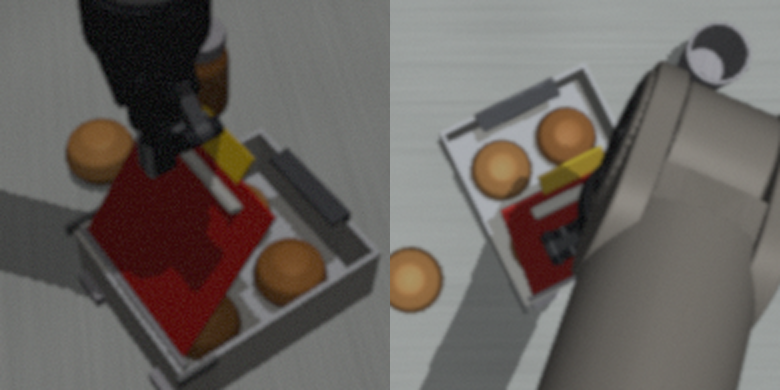

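The hand is now turned, with the tips at crop (155,175) above the panel and the linkages clear of the tab. I'll descend in stages and read the lid angle from the images.

Request:
arm_command --deltas '[[[0.001,0,0.009,0,1],[0.001,0,0.009,0,1],[0.001,0,0.009,0,1],[0,0,0.009,0,1],[0,0,0,0,1]]]'

```text
clock: 7.22
ee_pos: [0.5349, -0.0687, 0.143]
ee_rot: [[0.902, 0.432, -0.004], [0.432, -0.902, 0.0], [-0.004, -0.002, -1.0]]
wrist_force: [-0.4, 0.5, -0.4]
finger_gap: -0.0001
```

```bash
python3 l.py a4
```

```text
t 7.22 box [-0.053   0.0003  0.143 ] F [-0.1168  0.6489 -0.3924] gap -0.0001 toolrot [[ 1.      0.0009 -0.0037]
 [ 0.0009 -1.      0.0019]
 [-0.0037 -0.0019 -1.    ]]
theta from tab (slide 0) [0.9617] 271.75152587890625 219.0
```

Request:
arm_command --deltas '[[[0.003,0,0.002,0,1],[0.003,0,0.002,0,1],[0.003,0,0.002,0,1],[0.003,0,0.003,0,1],[0,0,0,0,1]]]'

```text
clock: 7.73
ee_pos: [0.5479, -0.0631, 0.136]
ee_rot: [[0.901, 0.433, -0.0], [0.433, -0.901, -0.0], [-0.0, -0.0, -1.0]]
wrist_force: [-0.0, -0.1, -0.2]
finger_gap: 0.0002
```

```bash
python3 l.py a5
```

```text
t 7.73 box [-0.0388 -0.0004  0.136 ] F [-0.0847 -0.0649 -0.1841] gap 0.0002 toolrot [[ 1.      0.0018 -0.0002]
 [ 0.0018 -1.      0.0001]
 [-0.0002 -0.0001 -1.    ]]
theta from tab (slide 0) [0.9625] 403.6609802246094 62.0
```

View pics/a5.png

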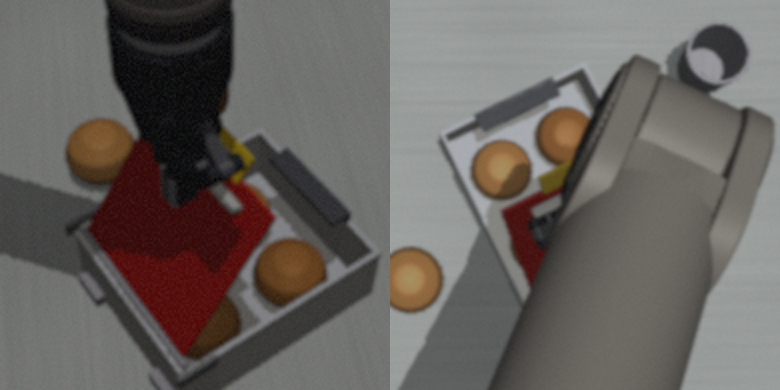

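The lid hasn't moved: its corner is still at (272,215), with the tips at about (185,205). By my geometry they should already be touching, so I'll check the tool geometry with an overlay and the wrist camera.

```bash
cat > w.py <<'E'
from s import *
state(); o=monitor.get_obs(); R=np.array(o['ee_rot']); t=np.array(o['ee_pos'])
def ov(c,crop,s):
    m=eyes.camera_model(c); im=eyes.capture(c).copy(); u0,v0,w,h=crop
    d=cv2.resize(im[v0:v0+h,u0:u0+w],None,fx=s,fy=s,interpolation=cv2.INTER_CUBIC)
    d=cv2.convertScaleAbs(d,alpha=1.6,beta=20)
    def pl(P,col,cl=True): cv2.polylines(d,[np.int32(np.round((proj(m,P)-[u0,v0])*s))],cl,col,1)
    pl(box2w(p,lid2b(.962,0,quad(.004,.14,.07))),(0,255,255)); pl(box2w(p,lid2b(.962,0,quad(.14,.158,.03))),(0,0,255)); pl(box2w(p,lid2b(.962,0,quad(.122,.128,.045,.012))),(0,255,0))
    pl(t+(R@np.array([[a,b,.017] for a,b in((-.011,-.0145),(.011,-.0145),(.011,.0145),(-.011,.0145))]).T).T,(255,255,0))
    pl(t+(R@np.array([[0,0,.017],[0,0,-.06]]).T).T,(255,0,255),False)
    return d
a=ov('side',(240,180,130,190),3); b=ov('wrist',(0,0,640,480),.6)
H=max(a.shape[0],b.shape[0]); pad=lambda x:np.pad(x,((0,H-x.shape[0]),(0,0),(0,0)))
cv2.imwrite('pics/w1.png',np.hstack([pad(a),pad(b)])[:,:,::-1])
E
python3 w.py
```

```text
t 7.83 box [-0.0395 -0.0008  0.1364] F [ 0.2652 -0.145   0.5552] gap -0.0003 toolrot [[ 1.      0.0009 -0.0003]
 [ 0.0009 -1.     -0.    ]
 [-0.0003  0.     -1.    ]]
```

View pics/w1.png

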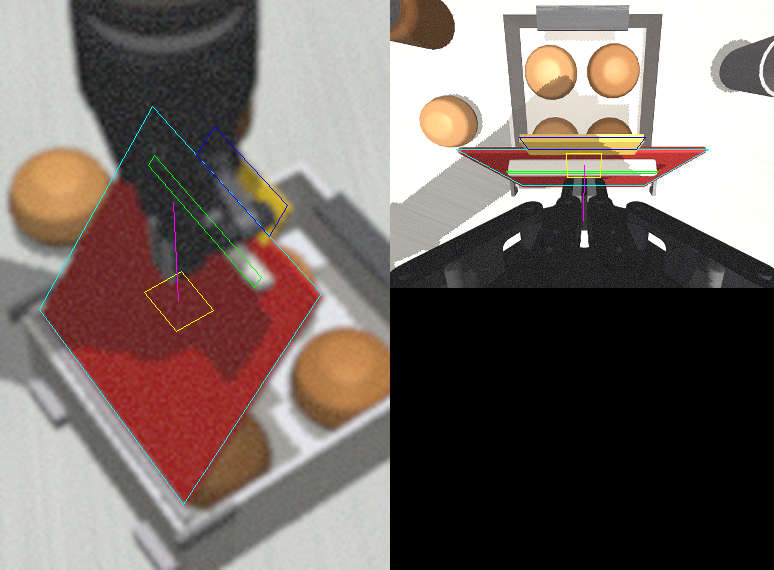

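The overlay shows the real fingertips about 17 mm short of the nominal tip, roughly level with the TCP. In the wrist view they are at (585,180), just below the rib, and are only now touching the lid. I'll use a tip offset of about 0 and follow the arc to a lid angle of about 0.4.

Request:
arm_command --deltas '[[[0.002,0,0.004,0,1],[0.0025,0,0.004,0,1],[0.005,0,0.004,0,1],[0.005,0,0.004,0,1],[0.005,0,0.0035,0,1],[0.004,0,0.005,0,1],[0.005,0,0.005,0,1],[0.004,0,0.005,0,1],[0,0,0,0,1]]]'

```text
clock: 8.68
ee_pos: [0.5771, -0.049, 0.1008]
ee_rot: [[0.902, 0.433, -0.001], [0.433, -0.902, -0.0], [-0.001, -0.0, -1.0]]
wrist_force: [-0.1, 0.6, -0.3]
finger_gap: 0.0002
```

```bash
sed -i "s/pics\/w1/pics\/'+sys.argv[1]+'/; s/\.962/float(sys.argv[2])/g; s/,\.017\]/,0]/g" w.py; python3 w.py w2 .4
```

```text
t 8.68 box [-0.0064 -0.0002  0.1008] F [ 0.1818  0.5933 -0.2708] gap 0.0002 toolrot [[ 1.      0.0015 -0.0008]
 [ 0.0015 -1.      0.0003]
 [-0.0008 -0.0003 -1.    ]]
```

View pics/w2.png

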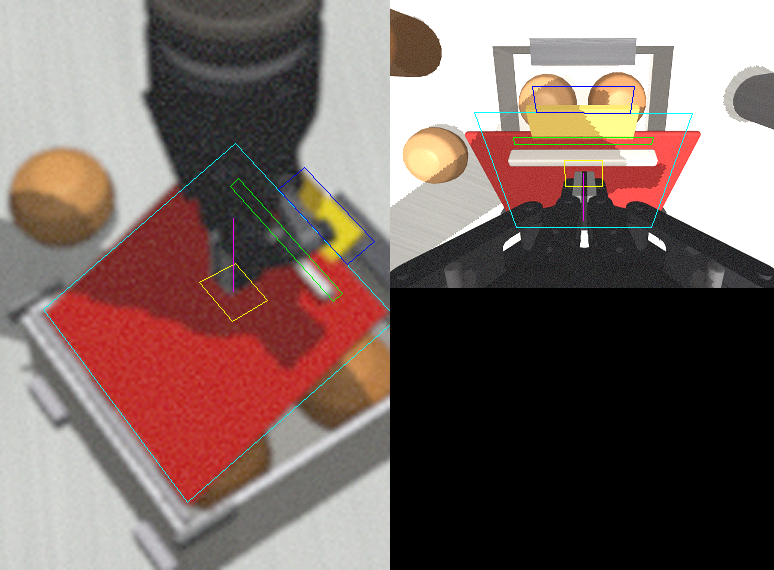

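The wrist view shows the lid following: rib at row 157, against 141 predicted for 0.4. The lid angle is therefore a little above 0.4, and I'll fit it from the yellow tab in the wrist image.

```bash
cat > th.py <<'E'
from s import *
def corners(show=False):
    m=eyes.camera_model('wrist'); im=eyes.capture('wrist'); cv2.imwrite('pics/wr.png',im[:,:,::-1])
    h=cv2.cvtColor(im,cv2.COLOR_RGB2HSV); H,S,V=[h[:,:,i].astype(int) for i in range(3)]
    yel=((H>20)&(H<34)&(S>100)&(V>60)).astype(np.float32); yel[400:]=0
    n,lab,st,_=cv2.connectedComponentsWithStats(yel.astype(np.uint8)); k=1+st[1:,4].argmax(); yel=(lab==k).astype(np.float32)
    print('yel bbox',st[k])
    def L(v):
        f=lambda q: rend(m,box2w(p,lid2b(v[0],v[1],q)))
        y=np.maximum(f(quad(.14,.158,.03)),f(np.array([[.158,-.03,-.002],[.158,.03,-.002],[.158,.03,.002],[.158,-.03,.002]])))
        return np.abs(cv2.GaussianBlur(y-yel,(0,0),2)).sum()
    for free in(0,1):
        best=None
        for t in(.05,.3,.6,.9):
            f=(lambda v:L([v[0],0])) if not free else L
            r=minimize(f,[t] if not free else [t,.0],method='Nelder-Mead',options=dict(initial_simplex=[[t],[t+.1]] if not free else [[t,0],[t+.1,0],[t,.008]],xatol=1e-4))
            if best is None or r.fun<best.fun: best=r
        print('theta,slide' if free else 'theta',best.x,round(best.fun),yel.sum())
state(); corners()
E
python3 th.py
```

```text
t 8.78 box [-0.0069 -0.0007  0.1017] F [-0.328  -0.0446 -0.686 ] gap -0.0001 toolrot [[ 1.      0.0008 -0.0001]
 [ 0.0008 -1.      0.    ]
 [-0.0001 -0.     -1.    ]]
yel bbox [ 225  175  190   57 9835]
theta [0.5605] 942 9835.0
theta,slide [ 0.5297 -0.0029] 768 9835.0
```

Request:
arm_command --deltas '[[[0.003,0,0.0045,0,1],[0.0025,0,0.0045,0,1],[0.0025,0,0.0045,0,1],[0.002,0,0.0045,0,1],[0.002,0,0.0045,0,1],[0,0,0,0,1]]]'

```text
clock: 9.33
ee_pos: [0.5876, -0.0442, 0.0785]
ee_rot: [[0.902, 0.432, -0.001], [0.432, -0.902, 0.0], [-0.001, -0.0, -1.0]]
wrist_force: [-0.3, -0.6, 0.9]
finger_gap: 0.0006
```

```bash
python3 th.py
```

```text
t 9.33 box [ 0.0051 -0.0004  0.0785] F [-0.4872 -0.384   0.8621] gap 0.0006 toolrot [[ 1.      0.0009 -0.0007]
 [ 0.0009 -1.      0.0003]
 [-0.0007 -0.0003 -1.    ]]
yel bbox [ 235  163  173   59 9270]
theta [0.3288] 925 9270.0
theta,slide [ 0.283  -0.0029] 690 9270.0
```

Request:
arm_command --deltas '[[[0.001,0,0.004,0,1],[0.001,0,0.004,0,1],[0.0005,0,0.003,0,1],[0,0,0.003,0,1],[0,0,0,0,1]]]'

```text
clock: 9.8
ee_pos: [0.59, -0.0433, 0.065]
ee_rot: [[0.902, 0.432, 0.0], [0.432, -0.902, 0.0], [0.0, -0.0, -1.0]]
wrist_force: [-0.1, 1.1, 0.9]
finger_gap: -0.0006
```

```bash
python3 th.py
```

```text
t 9.8 box [ 0.0077 -0.0006  0.065 ] F [0.3737 1.0108 0.8752] gap -0.0006 toolrot [[ 1.      0.0009  0.0003]
 [ 0.0009 -1.      0.    ]
 [ 0.0003 -0.     -1.    ]]
yel bbox [ 238  158  165   59 8735]
theta [0.2222] 1283 8735.0
theta,slide [ 0.148  -0.0033] 611 8735.0
```

Request:
arm_command --deltas '[[[0,0,0.003,0,1],[0,0,0.003,0,1],[0,0,0.003,0,1],[0,0,0,0,1],[0,0,0,0,1]]]'

```text
clock: 10.27
ee_pos: [0.5896, -0.0436, 0.0562]
ee_rot: [[0.902, 0.432, -0.001], [0.432, -0.902, -0.0], [-0.0, -0.0, -1.0]]
wrist_force: [0.7, 0.4, 1.2]
finger_gap: -0.0001
```

```bash
python3 th.py
```

```text
t 10.27 box [ 0.0071 -0.0007  0.0562] F [0.7698 0.0409 1.2127] gap -0.0001 toolrot [[ 1.      0.0005 -0.0005]
 [ 0.0005 -1.      0.0002]
 [-0.0005 -0.0002 -1.    ]]
yel bbox [ 239  152  162   58 8617]
theta [0.182] 1696 8617.0
theta,slide [ 0.0793 -0.0029] 803 8617.0
```

Request:
arm_command --deltas '[[[0,0,0.002,0,1],[0,0,0.002,0,1],[0,0,0,0,1],[0,0,0,0,1]]]'

```text
clock: 10.65
ee_pos: [0.5897, -0.0436, 0.0524]
ee_rot: [[0.902, 0.432, -0.0], [0.432, -0.902, 0.0], [-0.0, -0.0, -1.0]]
wrist_force: [0.1, 0.1, 1.1]
finger_gap: -0.0002
```

Request:
arm_command --deltas '[[[0,0,0.001,0,1],[0,0,0.001,0,1],[0,0,0,0,1]]]'

```text
clock: 10.9
ee_pos: [0.5898, -0.0435, 0.0504]
ee_rot: [[0.902, 0.432, -0.0], [0.432, -0.902, 0.0], [0.0, -0.0, -1.0]]
wrist_force: [0.9, 0.7, 0.9]
finger_gap: 0.0003
```

```bash
python3 th.py
```

```text
t 10.9 box [ 0.0074 -0.0007  0.0504] F [1.1341 0.2814 0.8648] gap 0.0003 toolrot [[ 1.      0.0006  0.    ]
 [ 0.0006 -1.      0.0001]
 [ 0.     -0.0001 -1.    ]]
yel bbox [ 242  152  157   57 8695]
theta [0.157] 1907 8695.0
theta,slide [ 0.0377 -0.0035] 1230 8695.0
```

Request:
arm_command --deltas '[[[0,0,0.001,0,1],[0,0,0.001,0,1],[0,0,0,0,1]]]'

```text
clock: 11.2
ee_pos: [0.5899, -0.0437, 0.0491]
ee_rot: [[0.902, 0.432, 0.0], [0.432, -0.902, 0.0], [0.0, -0.0, -1.0]]
wrist_force: [-1.2, 0.0, 7.8]
finger_gap: 0.0003
```

Request:
arm_command --deltas '[[[0,0,0.001,0,1],[0,0,0,0,1]]]'

```text
clock: 11.37
ee_pos: [0.59, -0.0438, 0.0485]
ee_rot: [[0.902, 0.432, 0.0], [0.432, -0.902, 0.001], [0.001, -0.0, -1.0]]
wrist_force: [-1.8, 0.7, 8.9]
finger_gap: 0.0
```

```bash
python3 th.py; python3 w.py w3 0.0
```

```text
t 11.37 box [ 0.0075 -0.0011  0.0485] F [-1.3072  1.3608  8.8908] gap 0.0 toolrot [[ 1.      0.0003  0.0006]
 [ 0.0003 -1.      0.0005]
 [ 0.0006 -0.0005 -1.    ]]
yel bbox [ 241  152  157   58 8289]
theta [0.1305] 2346 8289.0
theta,slide [ 0.0116 -0.0031] 757 8289.0
t 11.42 box [ 0.0075 -0.0011  0.0486] F [-1.3362  2.411   8.8273] gap 0.0001 toolrot [[ 1.      0.0004  0.0006]
 [ 0.0004 -1.      0.0005]
 [ 0.0006 -0.0005 -1.    ]]
```

View pics/w3.png

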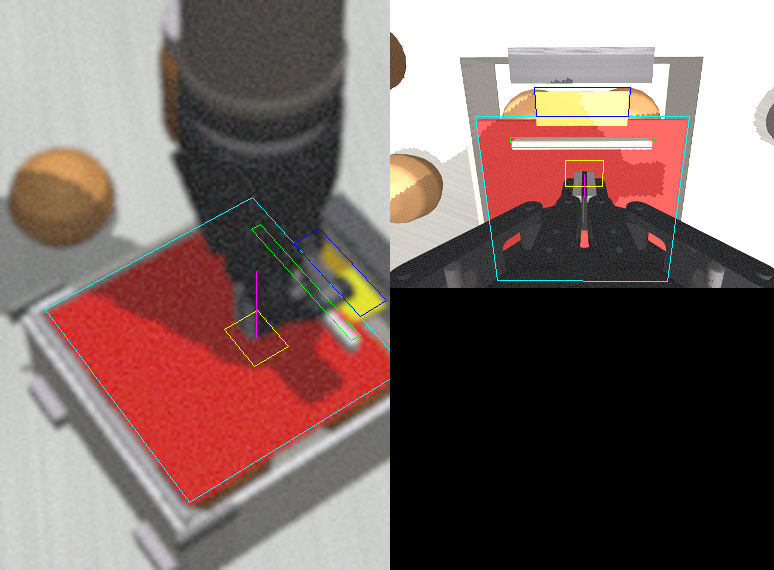

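The lid is flat: the vertical force jumped to about 8 N at the stop, and the wrist overlay for angle 0 matches, with the tab edge at row 90 clear of the lip at row 83. I'll ease the pressure and slide towards the rib.

Request:
arm_command --deltas '[[[0,0,-0.0008,0,1],[0,0,0,0,1],[0.003,0,0,0,1],[0.003,0,0,0,1],[0.003,0,0,0,1],[0.003,0,0,0,1],[0,0,0,0,1]]]'

```text
clock: 12.1
ee_pos: [0.5997, -0.039, 0.0488]
ee_rot: [[0.902, 0.432, -0.002], [0.432, -0.902, 0.0], [-0.002, -0.001, -1.0]]
wrist_force: [-2.3, -0.3, 8.3]
finger_gap: -0.0001
```

```bash
python3 th.py
```

```text
t 12.1 box [ 0.0183 -0.001   0.0488] F [-2.1744  0.7575  8.2639] gap -0.0001 toolrot [[ 1.      0.0003 -0.002 ]
 [ 0.0004 -1.      0.001 ]
 [-0.002  -0.001  -1.    ]]
yel bbox [ 242  170  156   40 5774]
theta [-0.114] 1709 5774.0
theta,slide [-0.1544  0.002 ] 1198 5774.0
```

```bash
cat > sl.py <<'E'
from s import *
m=eyes.camera_model('wrist'); im=eyes.capture('wrist'); state()
hsv=cv2.cvtColor(im,cv2.COLOR_RGB2HSV).astype(int)
prev=None
def cls(c):
    H,S,V=c
    return 'red' if (H<6 or H>174) and S>120 else 'yel' if 18<H<36 and S>100 else 'dark' if V<70 else 'grey' if V<150 else 'lite'
col=int(proj(m,box2w(p,[[.03,.025,.064]]))[0,0]); print('col',col)
a=0
for v in range(30,320):
    k=cls(hsv[v,col]); 
    if k!=prev: print(v,k,end='; '); prev=k
print()
for sl in(0,.005,.01,.015,.018):
    print(sl,'tabedge,140,rib128top,rib122top', proj(m,box2w(p,lid2b(0,sl,[[.158,.025,.002],[.140,.025,.002],[.128,.025,.012],[.122,.025,.012]])))[:,1].round())
print('lip near low/top', proj(m,box2w(p,[[.078,.025,.067],[.078,.025,.071],[.098,.025,.071]]))[:,1].round())
E
python3 sl.py
```

```text
t 12.2 box [ 0.0183 -0.001   0.0489] F [-3.1865  0.7839  8.7738] gap -0.0 toolrot [[ 1.      0.0001 -0.0016]
 [ 0.0001 -1.      0.0009]
 [-0.0016 -0.0009 -1.    ]]
col 260
30 lite; 112 grey; 137 dark; 170 yel; 204 grey; 205 red; 230 grey; 238 lite; 243 grey; 244 lite; 246 grey; 250 red; 
0 tabedge,140,rib128top,rib122top [174. 220. 256. 271.]
0.005 tabedge,140,rib128top,rib122top [161. 208. 244. 259.]
0.01 tabedge,140,rib128top,rib122top [148. 195. 231. 246.]
0.015 tabedge,140,rib128top,rib122top [134. 182. 218. 234.]
0.018 tabedge,140,rib128top,rib122top [125. 174. 210. 226.]
lip near low/top [162. 162. 104.]
```

The lid has moved in about 9 mm with the tips and is still flat, so the tab has started under the lip. I'll keep pushing.

Request:
arm_command --deltas '[[[0.002,0,0,0,1],[0.002,0,0,0,1],[0.002,0,0,0,1],[0.002,0,0,0,1],[0,0,0,0,1]]]'

```text
clock: 12.62
ee_pos: [0.6064, -0.0359, 0.0488]
ee_rot: [[0.902, 0.431, -0.003], [0.431, -0.902, -0.0], [-0.003, -0.001, -1.0]]
wrist_force: [-3.4, -0.6, 7.8]
finger_gap: -0.0001
```

```bash
python3 sl.py
```

```text
t 12.67 box [ 0.0257 -0.001   0.0488] F [-3.8219  1.0688  7.8768] gap 0.0002 toolrot [[ 1.     -0.     -0.0025]
 [-0.     -1.      0.0011]
 [-0.0025 -0.0011 -1.    ]]
col 261
30 lite; 130 grey; 137 dark; 191 yel; 210 grey; 211 red; 231 grey; 242 lite; 243 grey; 251 red; 
0 tabedge,140,rib128top,rib122top [194. 238. 275. 289.]
0.005 tabedge,140,rib128top,rib122top [181. 226. 263. 277.]
0.01 tabedge,140,rib128top,rib122top [168. 214. 250. 265.]
0.015 tabedge,140,rib128top,rib122top [154. 201. 237. 253.]
0.018 tabedge,140,rib128top,rib122top [146. 194. 230. 245.]
lip near low/top [182. 183. 126.]
```

Request:
arm_command --deltas '[[[0.0015,0,0,0,1],[0.0015,0,0,0,1],[0,0,0,0,1]]]'

```text
clock: 12.92
ee_pos: [0.6084, -0.0353, 0.0487]
ee_rot: [[0.902, 0.431, -0.004], [0.431, -0.902, -0.001], [-0.004, -0.001, -1.0]]
wrist_force: [-5.6, -0.4, 8.2]
finger_gap: 0.0002
```

Request:
arm_command --deltas '[[[0.0015,0,0,0,1],[0.0015,0,0,0,1],[0,0,0,0,1]]]'

```text
clock: 13.17
ee_pos: [0.6113, -0.0342, 0.0487]
ee_rot: [[0.902, 0.431, -0.004], [0.431, -0.902, -0.001], [-0.004, -0.0, -1.0]]
wrist_force: [-5.0, -1.2, 7.5]
finger_gap: 0.0002
```

```bash
python3 sl.py
```

```text
t 13.22 box [ 0.0308 -0.0016  0.0487] F [-4.5742  0.9026  7.3929] gap -0.0001 toolrot [[ 1.     -0.0006 -0.0038]
 [-0.0006 -1.      0.0005]
 [-0.0038 -0.0005 -1.    ]]
col 260
30 lite; 136 grey; 148 dark; 204 yel; 223 red; 243 grey; 263 red; 
0 tabedge,140,rib128top,rib122top [207. 250. 287. 301.]
0.005 tabedge,140,rib128top,rib122top [194. 238. 275. 289.]
0.01 tabedge,140,rib128top,rib122top [181. 226. 263. 277.]
0.015 tabedge,140,rib128top,rib122top [168. 214. 250. 265.]
0.018 tabedge,140,rib128top,rib122top [160. 207. 243. 258.]
lip near low/top [195. 197. 141.]
```

The tab is under the lip with the lid in about 15 mm, and the tips are now slipping on the panel. I'll lighten the pressure, go on to the rib and push on it.

Request:
arm_command --deltas '[[[0,0,-0.001,0,1],[0.002,0,0,0,1],[0.002,0,0,0,1],[0.002,0,0,0,1],[0.0015,0,0,0,1],[0,0,0,0,1]]]'

```text
clock: 13.72
ee_pos: [0.6204, -0.0292, 0.0493]
ee_rot: [[0.902, 0.432, 0.0], [0.432, -0.902, -0.0], [0.0, 0.0, -1.0]]
wrist_force: [-1.5, -1.9, 4.1]
finger_gap: 0.0001
```

Request:
arm_command --deltas '[[[0.0015,0,0,0,1],[0.001,0,0,0,1],[0,0,0,0,1]]]'

```text
clock: 13.97
ee_pos: [0.6217, -0.0284, 0.0491]
ee_rot: [[0.902, 0.432, -0.001], [0.432, -0.902, -0.0], [-0.001, -0.0, -1.0]]
wrist_force: [-4.3, -2.4, 4.7]
finger_gap: 0.0003
```

```bash
python3 sl.py
```

```text
t 14.02 box [ 0.0427 -0.0009  0.0492] F [-5.9349 -0.1829  3.9967] gap 0.0001 toolrot [[ 1.      0.0004 -0.0011]
 [ 0.0004 -1.      0.0002]
 [-0.0011 -0.0002 -1.    ]]
col 263
30 lite; 138 grey; 179 dark; 235 yel; 245 grey; 246 red; 271 grey; 291 red; 
0 tabedge,140,rib128top,rib122top [235. 277. 314. 327.]
0.005 tabedge,140,rib128top,rib122top [223. 265. 302. 316.]
0.01 tabedge,140,rib128top,rib122top [211. 254. 291. 305.]
0.015 tabedge,140,rib128top,rib122top [198. 242. 279. 293.]
0.018 tabedge,140,rib128top,rib122top [191. 235. 272. 286.]
lip near low/top [225. 227. 175.]
```

Request:
arm_command --deltas '[[[0.001,0,0,0,1],[0.001,0,0,0,1],[0,0,0,0,1]]]'

```text
clock: 14.27
ee_pos: [0.6217, -0.0284, 0.0488]
ee_rot: [[0.902, 0.431, -0.005], [0.431, -0.902, -0.001], [-0.005, -0.001, -1.0]]
wrist_force: [-7.6, -3.9, 6.2]
finger_gap: -0.0003
```

Request:
arm_command --deltas '[[[0.001,0,0,0,1],[0,0,0,0,1]]]'

```text
clock: 14.43
ee_pos: [0.6218, -0.0285, 0.0486]
ee_rot: [[0.902, 0.431, -0.006], [0.431, -0.902, -0.001], [-0.006, -0.002, -1.0]]
wrist_force: [-8.8, -4.3, 6.0]
finger_gap: -0.0004
```

```bash
python3 sl.py
```

```text
t 14.48 box [ 0.0428 -0.0009  0.0487] F [-9.3994 -0.6286  6.6964] gap 0.0002 toolrot [[ 1.     -0.0006 -0.006 ]
 [-0.0006 -1.      0.0016]
 [-0.006  -0.0016 -1.    ]]
col 263
30 lite; 135 grey; 180 dark; 236 yel; 246 red; 251 grey; 252 red; 271 grey; 292 red; 
0 tabedge,140,rib128top,rib122top [236. 277. 315. 328.]
0.005 tabedge,140,rib128top,rib122top [224. 266. 303. 317.]
0.01 tabedge,140,rib128top,rib122top [212. 255. 292. 306.]
0.015 tabedge,140,rib128top,rib122top [199. 243. 280. 294.]
0.018 tabedge,140,rib128top,rib122top [191. 236. 273. 287.]
lip near low/top [226. 228. 175.]
```

Request:
arm_command --deltas '[[[0.001,0,-0.0008,0,1],[0.001,0,0,0,1],[0,0,0,0,1]]]'

```text
clock: 14.73
ee_pos: [0.6217, -0.0284, 0.0487]
ee_rot: [[0.903, 0.43, -0.01], [0.43, -0.903, -0.002], [-0.01, -0.002, -1.0]]
wrist_force: [-10.8, -5.1, 4.8]
finger_gap: 0.0
```

```bash
python3 sl.py
```

```text
t 14.78 box [ 0.0428 -0.0009  0.0488] F [-11.2297  -0.4292   4.5841] gap -0.0003 toolrot [[ 1.     -0.0013 -0.0094]
 [-0.0012 -1.      0.0025]
 [-0.0094 -0.0024 -1.    ]]
col 263
30 lite; 130 grey; 180 dark; 236 yel; 246 grey; 252 red; 272 grey; 292 red; 
0 tabedge,140,rib128top,rib122top [236. 278. 315. 328.]
0.005 tabedge,140,rib128top,rib122top [224. 266. 304. 317.]
0.01 tabedge,140,rib128top,rib122top [212. 255. 292. 306.]
0.015 tabedge,140,rib128top,rib122top [199. 243. 280. 294.]
0.018 tabedge,140,rib128top,rib122top [192. 236. 273. 287.]
lip near low/top [226. 229. 176.]
```

The lid is at the hard stop: the push rose to 11 N with no movement, and the visible tab strip matches 18 mm. I'll unload gently and then lift clear.

Request:
arm_command --deltas '[[[-0.001,0,-0.0003,0,1],[-0.001,0,-0.0003,0,1],[-0.001,0,-0.0003,0,1],[-0.001,0,-0.0004,0,1],[-0.0005,0,-0.001,0,1],[-0.0005,0,-0.002,0,1],[-0.001,0,-0.003,0,1],[-0.001,0,-0.004,0,1],[0,0,-0.01,0,1],[0,0,-0.02,0,1],[0,0,-0.03,0,1],[0,0,-0.04,0,1],[0,0,-0.04,0,1],[0,0,0,0,1]]]'

```text
clock: 15.95
ee_pos: [0.6268, -0.0298, 0.2114]
ee_rot: [[0.902, 0.432, 0.018], [0.432, -0.902, 0.001], [0.016, 0.007, -1.0]]
wrist_force: [1.7, -1.3, 0.7]
finger_gap: -0.0002
```

Request:
arm_command --deltas '[[[-0.03,0,-0.02,0,1],[-0.04,0,0,0,1],[-0.04,0,0,0,1],[-0.04,0,0,0,1],[-0.04,0,0,0,1],[-0.04,0,0,0,1],[0,0,0,0,1],[0,0,0,0,1]]]'

```text
clock: 16.62
ee_pos: [0.4211, -0.1235, 0.2243]
ee_rot: [[0.903, 0.43, 0.007], [0.43, -0.903, 0.012], [0.011, -0.008, -1.0]]
wrist_force: [0.3, 2.1, -0.1]
finger_gap: 0.0001
```

```bash
cat > f.py <<'E'
from s import *
state(); out=[]
for c,u0,v0 in(('side',230,190),('top',250,165)):
    m=eyes.camera_model(c); im=eyes.capture(c); ob=masks(im)
    L=lambda v: sum(np.abs(cv2.GaussianBlur(r-o,(0,0),1)).sum() for r,o in zip(rend_lid(m,p,v[0],v[1]),ob))
    r=minimize(L,[.05,.012],method='Nelder-Mead',options=dict(initial_simplex=[[.05,.012],[.15,.012],[.05,.018]])); print(c,'theta,slide',r.x,r.fun,[k.sum() for k in ob])
    d=cv2.resize(im[v0:v0+195,u0:u0+195],None,fx=2,fy=2,interpolation=cv2.INTER_CUBIC); d=cv2.convertScaleAbs(d,alpha=1.5); out.append(d)
cv2.imwrite('pics/f1.png',np.hstack(out)[:,:,::-1])
M={c:eyes.camera_model(c) for c in('side','top')}
for q in['jar','cup','spare_roll']:
    r=[models.recognise(c,q)[:1] for c in M]
    print(q,[np.round(x[0]['point']) for x in r if x])
E
python3 f.py
```

```text
t 16.62 box [-0.1793 -0.0001  0.2243] F [ 1.1731  1.7315 -0.0906] gap 0.0001 toolrot [[ 0.9999 -0.0016  0.0112]
 [-0.0017 -1.      0.0082]
 [ 0.0112 -0.0083 -0.9999]]
side theta,slide [-0.0435  0.0184] 670.9241333007812 [np.float32(5596.0), np.float32(153.0)]
top theta,slide [-1.5288  0.0663] 165.89517211914062 [np.float32(0.0), np.float32(94.0)]
jar [array([308., 205.]), array([254., 238.])]
cup [array([425., 373.]), array([439., 176.])]
spare_roll [array([259., 246.]), array([290., 287.])]
```

View pics/f1.png

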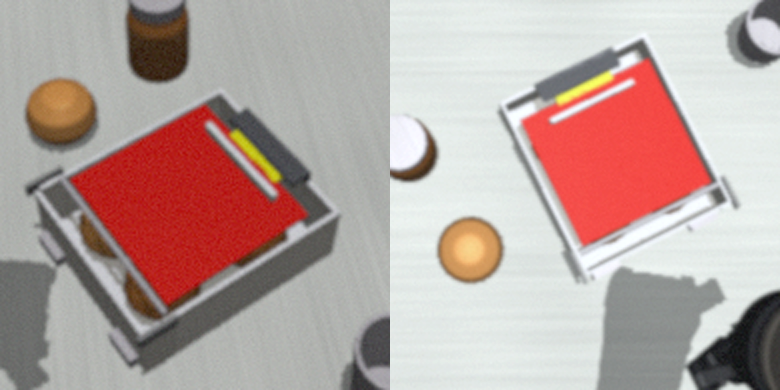

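The picture shows the lid flat, with the tab in under the dark lip and the jar, cup and spare roll where they were. One more numeric check of the slide, using the red panel only, after a short wait; then I'll hand in.

Request:
arm_command --deltas '[[[0,0,0,0,1],[0,0,0,0,1],[0,0,0,0,1],[0,0,0,0,1],[0,0,0,0,1],[0,0,0,0,1]]]'

```text
clock: 17.52
ee_pos: [0.4207, -0.1237, 0.2229]
ee_rot: [[0.902, 0.431, -0.001], [0.431, -0.902, 0.0], [-0.001, -0.001, -1.0]]
wrist_force: [0.5, 0.3, -0.7]
finger_gap: 0.0001
```

```bash
cat > g.py <<'E'
from s import *
for c in('side','top'):
    m=eyes.camera_model(c); im=eyes.capture(c); h=cv2.cvtColor(im,cv2.COLOR_RGB2HSV).astype(int)
    k=np.zeros(im.shape[:2],np.float32); k[140:400,220:470]=1
    red=(((h[:,:,0]<6)|(h[:,:,0]>174))&(h[:,:,1]>120)&(h[:,:,2]>60))*k
    L=lambda v: np.abs(cv2.GaussianBlur((rend_lid(m,p,v[0],v[1])[0]-red).astype(np.float32),(0,0),1)).sum()
    r=minimize(L,[.05,.012],method='Nelder-Mead',options=dict(initial_simplex=[[.05,.012],[.15,.012],[.05,.018]])); print(c,r.x,r.fun,red.sum())
    h0=cv2.cvtColor(cv2.imread(f'pics/{c}0.png'),cv2.COLOR_BGR2HSV).astype(int)
    red0=(((h0[:,:,0]<6)|(h0[:,:,0]>174))&(h0[:,:,1]>120)&(h0[:,:,2]>60))*k
    L0=lambda v: np.abs(cv2.GaussianBlur((rend_lid(m,p,v[0],v[1])[0]-red0).astype(np.float32),(0,0),1)).sum()
    r=minimize(L0,[.95,.002],method='Nelder-Mead',options=dict(initial_simplex=[[.9,.002],[1,.002],[.95,.008]])); print(' start',r.x,r.fun)
E
python3 g.py
```

```text
side [-0.0016  0.0171] 318.91680908203125 5894.0
 start [0.9904 0.0012] 553.0408935546875
top [-0.1054  0.0191] 236.1870880126953 4725.0
 start [0.9902 0.0036] 299.88836669921875
```

```bash
cat > y.py <<'E'
from s import *
for c in('side','top'):
    m=eyes.camera_model(c); im=eyes.capture(c).astype(float)
    y=np.clip((im[:,:,:2].min(2)-im[:,:,2]),0,None)  # yellowness
    uv=proj(m,box2w(p,lid2b(0,.018,[[.145,0,.002]])))[0]; u,v=map(int,uv)
    w=y[v-30:v+30,u-30:u+30]; r=im[v-30:v+30,u-30:u+30]; w=np.where(w>25,w,0); pk=np.percentile(w[w>0],92)
    print(c,'area',w.sum()/pk,(w>.5*pk).sum())
    for sl in(.012,.014,.016,.018):
        t=rend(m,box2w(p,lid2b(0,sl,quad(.14,.158,.03))))
        lip=np.maximum(rend(m,box2w(p,[[.078,-.042,.071],[.098,-.042,.071],[.098,.042,.071],[.078,.042,.071]])),rend(m,box2w(p,[[.078,-.042,.067],[.078,.042,.067],[.078,.042,.071],[.078,-.042,.071]])))
        rib=np.maximum.reduce([rend(m,box2w(p,lid2b(0,sl,q))) for q in(quad(.122,.128,.045,.012),np.array([[.128,-.045,.002],[.128,-.045,.012],[.128,.045,.012],[.128,.045,.002]]))])
        print(sl,(t*(1-lip)*(1-rib)).sum().round(),end=' ')
    print()
E
python3 y.py
```

```text
side area 162.98260869565217 173
0.012 232.0 0.014 194.0 0.016 157.0 0.018 120.0 
top area 144.44444444444446 152
0.012 183.0 0.014 150.0 0.016 118.0 0.018 85.0
```

The visible yellow area suggests the lid may be 2 mm short, though it is only a few pixels of evidence. I'll return above the rib and check with the close wrist view.

Request:
arm_command --deltas '[[[0.035,0,0,0,1],[0.035,0,0,0,1],[0.035,0,0,0,1],[0.035,0,0,0,1],[0.035,0,0,0,1],[0.03,0,0.02,0,1],[0,0,0.03,0,1],[0,0,0.03,0,1],[0,0,0.03,0,1],[0,0,0.02,0,1],[0,0,0,0,1],[0,0,0,0,1]]]'

```text
clock: 18.72
ee_pos: [0.5965, -0.0382, 0.0918]
ee_rot: [[0.903, 0.43, -0.006], [0.43, -0.903, 0.001], [-0.005, -0.004, -1.0]]
wrist_force: [0.1, -0.9, 1.0]
finger_gap: -0.0003
```

```bash
sed -i 's/^print(.lip near/for sl in (.014,.016,.018): print(sl,"strip",(proj(m,box2w(p,lid2b(0.01,sl,[[.140,.025,.002]])))[0,1]-proj(m,box2w(p,[[.078,.025,.067]]))[0,1]).round(1))\n&/' sl.py; python3 sl.py; python3 -c "
from h import *
im,_=snap('wrist','g1.png'); c=im[130:300,180:460]; cv2.imwrite('pics/g1.png',cv2.resize(c,None,fx=2.8,fy=2.8)[:,:,::-1])"
```

```text
t 18.77 box [0.0166 0.0003 0.0933] F [-0.4128  0.2357 -0.6286] gap -0.0001 toolrot [[ 1.     -0.0011 -0.0023]
 [-0.0011 -1.      0.0025]
 [-0.0023 -0.0025 -1.    ]]
col 278
30 lite; 111 grey; 129 dark; 156 yel; 169 grey; 175 red; 191 grey; 206 red; 
0 tabedge,140,rib128top,rib122top [160. 196. 224. 235.]
0.005 tabedge,140,rib128top,rib122top [150. 186. 214. 226.]
0.01 tabedge,140,rib128top,rib122top [139. 176. 204. 216.]
0.015 tabedge,140,rib128top,rib122top [129. 166. 193. 206.]
0.018 tabedge,140,rib128top,rib122top [122. 160. 187. 200.]
0.014 strip 18.6
0.016 strip 14.5
0.018 strip 10.3
lip near low/top [150. 151. 106.]
```

View pics/g1.png

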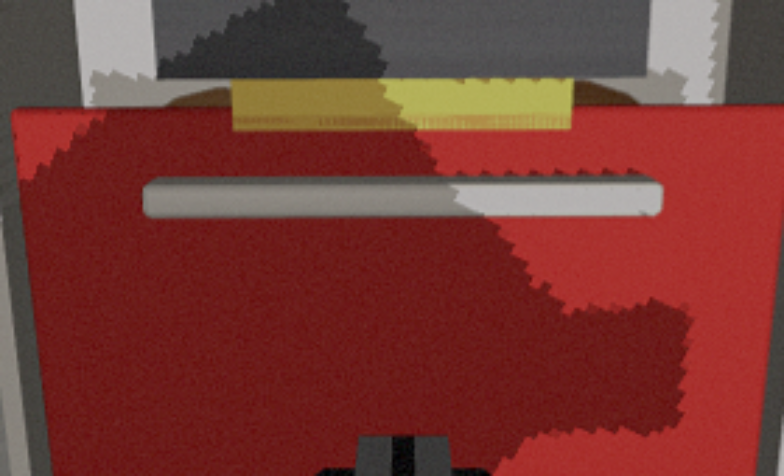

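In the close view the lip edge is at crop row 78 and the red panel edge at row 107. That gap is 10.4 px, against 10.3 px predicted for the full 18 mm. The yellow piece overlaps the panel as far as row 130, which explains the disagreement. The lid is home, so I'll withdraw and hand in.

Request:
arm_command --deltas '[[[0,0,-0.03,0,1],[0,0,-0.04,0,1],[0,0,-0.04,0,1],[-0.035,0,-0.02,0,1],[-0.035,0,0,0,1],[-0.035,0,0,0,1],[-0.035,0,0,0,1],[-0.03,0,0,0,1],[0,0,0,0,1],[0,0,0,0,1]]]'

```text
clock: 19.65
ee_pos: [0.4438, -0.1122, 0.2241]
ee_rot: [[0.904, 0.428, -0.0], [0.428, -0.904, 0.008], [0.003, -0.007, -1.0]]
wrist_force: [0.3, 0.3, -0.2]
finger_gap: 0.0
```

```bash
python3 g.py | grep -v start; python3 -c "
from h import *
print(monitor.get_obs()['clock'],manip.finish_job())"
```

```text
side [-0.0014  0.0171] 329.4484558105469 5907.0
top [-0.1124  0.019 ] 235.31915283203125 4722.0
the job is handed in; nothing more can be done
19.75 None
```

The lid is folded flat over the rolls with its yellow tab home under the steel lip. I handed the job in at 19.75 s with the arm clear and the lid staying shut by itself.

- **How it was done:** I folded the lid with the closed fingertips along an arc. I then slid it towards the lip, first by light friction on the panel and then by pushing on the rib's hinge-side face. The largest readings I saw were about 9 N down and 11 N along the slide, the latter against the end stop.
- **Checks that it is home:**
  - Against the end stop the push rose to 11 N with no movement.
  - The close wrist view after release showed a 10.4 px gap between lip and panel, against 10.3 px predicted for the full 18 mm.
  - Final fits of the red panel gave a slide of 17.1 mm (side camera) and 19.0 mm (top camera).
  - The side camera gave a lid angle of about 0.
- **Other objects:** the networks found the jar, cup and spare roll within 3 px of where they started, in both fixed views. The box rolls were only judged by eye and looked undisturbed.
- **Checks that disagreed:**
  - The visible yellow area suggested only about 15 mm of slide. The close view explained this: the yellow piece overlaps the panel.
  - The top camera's lid angle came out at -0.11, which is not physically possible. I put that down to weak sensitivity to angle from above.
  - The fingertips reached about 15 mm less far than the stated 17 mm ahead of the TCP, so I found contact by force and camera instead.

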